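Clamp the scraper, tightening to the first click

TASK

Clamp the scraper so that its handle can be sanded: slide it flat, blade first, into the mouth of the bench clamp until it is fully home against the end of the slot, and let go of it. Then turn the clamp's lever clockwise (seen from above) until its slip clutch clicks, stop at that first click - a second click is overdone - and leave the lever there with the blade held tight. Leave the other things on the bench alone.

Things in the scene. Friction and masses are not known exactly. Their poses are not given: they have to be found in the camera images.
- scraper: loose scraper, 200 mm long, 150 g, lying flat: wooden handle 26 wide, 22 high, 115 long; steel blade 3 thick, 50 wide. Underside flat, handle and blade flush. Origin on the underside at the neck; x points to the blade, z up. Handle from x = -105 to 10 mm, a dark 28-wide ferrule up to x = 14, wide blade from x = 30 to 95 mm
- blade_tip (a point): middle of the scraper's front edge, on the underside, 95 mm ahead of the scraper's origin
- handle_grip (a point): middle of the handle, 60 mm behind the scraper's origin, 11 mm above its underside: the place to grasp, across the handle
- clamp: grey steel bench clamp, bolted down. Origin at bench level under the vertical lever axis; x points into the slot (the mouth faces -x), z up. Base plate 8 mm thick, x from -175 to 47 mm, 96 wide; blade and handle come to lie on it. The block over the slot is 44 mm high; the lever hub on it reaches 79 mm
- slot_end (a point): middle of the slot's end wall at floor level: x = 35, z = 8 mm in the clamp's frame. The slot is 58 wide, its floor is the plate, its roof 22 mm above that; its cheeks begin 70 mm before this point and flare to about 72 wide at 87 mm before it. The scraper is fully home when its blade_tip is here (its origin then at x = -60 in the clamp's frame)
- clamp_foot: round steel foot, 26 across, in the slot's roof on the lever axis; origin at the centre of its underside, about 15 to 21 mm above the bench at the start; the blade passes under it if kept level and within 2 mm of the plate. Turning the lever clockwise lowers it; it stops on the blade at 11 mm and the lever's axle goes solid
- lever_knob (a point): middle of the black upright round knob on the end of the lever: 24 mm across, 72 to 111 mm above the bench (this point 91), 90 mm from the lever axis; the arm under it has its top 70 mm up. It turns about the vertical axis through the clamp's origin and stays where it is left. How far it must turn until tight (about 0.45 to 1.1 rad) cannot be told from its angle
- clutch (a joint): slip of lever on axle, rad, 0 at the start, grows clockwise. Pushing the knob along its circle takes under 3 N while the foot comes down; once tight the push rises to about 8 to 10 N (slip 0.08) and, as the clutch slips, falls to about 1 N (slip 0.24): that fall is the click. More turning raises it to a second click (slip 0.39)
- tape_measure: tape measure 35x70x64, standing (mm); loose bystander, leave it; origin at the centre of its underside
- wrench_17: combination wrench 34x207x8 (mm); loose bystander, leave it; origin at the centre of its underside
- sanding_block: sanding block 66x100x24 (mm); loose bystander, leave it; origin at the centre of its underside
- screwdriver_stub: short black screwdriver 28x100x28 (mm); loose bystander, leave it; origin at the centre of its underside

How it is judged:
On the way, in this order (a step that is already met when the one before it is completed fails the run):
1. the scraper lies flat, fully home in the clamp's slot (x of blade_tip in the frame of clamp above 0.03 m and y of blade_tip in the frame of clamp between -0.009 and 0.009 m and z of blade_tip in the frame of clamp below 0.0115 m and angle between the x axis of scraper and the x axis of clamp, either way round below 0.12 rad and angle between scraper's own z axis and vertical below 0.1 rad and value of joint clutch below 0.08 rad), for 0.2 s.
2. the clutch has clicked (slip over 0.13 rad) with the foot down on the blade (value of joint clutch above 0.13 rad and contact force between clamp_foot and scraper above 0.8 N), for 0.1 s.
At the end, for the whole second after the job is handed in: The scraper lies flat in the slot at rest, its front edge within 5 mm of the end wall, within 9 mm of the slot's middle and 0.12 rad of its direction; the foot presses on the blade with over 0.8 N; the clutch has slipped past its first click but not to its second (0.13 to 0.37 rad) (all of step 2 and x of blade_tip in the frame of clamp above 0.03 m and y of blade_tip in the frame of clamp between -0.009 and 0.009 m and z of blade_tip in the frame of clamp below 0.0115 m and angle between the x axis of scraper and the x axis of clamp, either way round below 0.12 rad and angle between scraper's own z axis and vertical below 0.1 rad and value of joint clutch below 0.37 rad and linear speed of scraper below 0.02 m/s); the robot touches nothing.
It fails at once if the clutch is turned on to its second click (slip over 0.37 rad) (value of joint clutch above 0.37 rad).
It fails at once if the lever is forced backwards through the clutch (value of joint clutch below -0.08 rad).
It fails at once if a bystander is moved more than 40 mm (distance of any of tape_measure, wrench_17, sanding_block, screwdriver_stub from where it was at the start of the episode above 0.04 m).
It also fails if it takes over 64 s, if anything falls off the work surface, if the arm or the gripper's body presses on something with over 40 N, if the wrist force passes 120 N, or if a joint passes its speed limit or range.

ROBOT

A 7-joint arm with a two-finger parallel gripper is mounted at the origin on a cart in front of the work surface, level with it; the furniture and walls round the work are solid. World frame = base frame: x ahead of the robot, y to its left, z up, the work surface at z = 0. Lengths are in m, angles in rad, forces in N, time in s.
With the tool pointing down it reaches from about 0.4 to 0.9 m from the base axis. Payload 5.5 kg.
Tool frame: the origin (TCP) lies midway between the tips of the shut fingers; the grasp point (between the pads) lies 19 mm behind it; z points along the fingers, y is the direction in which the jaws open and shut (so a half turn about z gives the same grasp; the last joint's range is limited). The gripper opens to 85 mm and grips with 20 to 120 N. Pads are 22 mm wide; open, the fingers measure 114 mm over their backs; the gripper's body (76 mm by 85 mm) begins 54 mm behind the grasp point. The pads swing forward as they close: fully open they stand 13 mm farther back than shut.
Start: joints at [1.562, 0.501, -0.427, 1.55, 0.221, 1.138, -0.21], TCP at [0.175, -0.626, 0.231] pointing down, gripper open.
Joint ranges: [-2.88, 2.88], [-0.31, 2.03], [-1.54, 1.56], [0.2, 2.42], [-1.41, 4.55], [0.19, 2.02], [-2.57, 2.57]. Speed limits (rad/s): [2.57, 2.57, 3.14, 3.14, 3.14, 3.14, 3.14].

INTERFACE

Orientations are given as a unit quaternion [x, y, z, w].
In Python, from cell import r, cams, job gives the robot as it stands.
- The arm moves only by the tool servo_tool, never from a script. Its argument "steps" is a list of rows, each an object of numbers: "fingers": the closure in counts, from 0 (fully open) to 255 (shut); "dx", "dy", "dz": the shift along the world's x, y, z in mm; "wx", "wy", "wz": the turn, a rotation vector about the world's x, y, z in rad. In form: [{"fingers": .., "dx": .., "dy": .., "dz": .., "wx": .., "wy": .., "wz": ..}, ...]. A call has 1 to 20 rows; each row is the pose to reach, as a shift and turn from the pose commanded when the call began; what a row does not reach only later rows make up. A row lasts 1/10 s, in which the tool goes at most 50 mm and 8.59 degrees, less where a joint would pass 70% of its speed; a pose out of reach is approached as far as the arm can. A call with a gripper value outside its range is refused whole. The fingers move at their own pace and stop on an object; "grip_force" is the grip in N (left out, the last holds). Time passes only in rows, so rows that repeat a pose let the fingers close. It gives the time, the measured TCP pose, the force and the opening at its end, in the units of the state.
- r.observe(): the state, without advancing time (a new reading comes with each control period).
- cams.camera(name): name is "scene" or "side" or "wrist"; returns (picture, depth): 420x560x3 uint8, red, green, blue; 420x560 float32, m along the optical axis (not along the pixel's ray), 0 where there is no reading.
- cams.camera_model(name): a dict with "fx", "fy", "cx", "cy" (pixels), "R" (3x3) and "t" (3): a world point X has camera coordinates R X + t; the wrist camera has in their place "mount" (4x4, takes a point from camera to tool coordinates, whose origin is the TCP and whose axes are the flange's). Camera axes: x right, y down, z forward; pixel columns grow to the right and rows downward; lengths in m; the calibration is good to about 2 mm. A picture is of the moment at which its call begins: read the wrist's pose just before it. camera_model takes no time and is no camera call.
- job.close_job(): hands the job in, once; it reports no verdict.
The state is a dict: "t": time; "qpos": joint angles; "qvel": joint speeds; "tau": joint torques, N m; "ee_pos": TCP position; "ee_rot": TCP orientation; "force": force on the tool from outside, world axes, zero at the start; "ft_torque": the same for the moment, N m; "finger_gap": finger opening in m.
Only numpy, scipy, OpenCV 4.12 (cv2) and the standard library are available. Lean on these libraries where they do the work, as an engineer would, in place of code of your own. Each camera call takes 0.05 s, during which the arm holds its last target.

## Working session

There is one attempt and no reset: what is moved stays moved. The work goes in short steps, Python scripts to look and compute and a tool call to move; the robot and the scene stay as the last step left them, time stands still between calls to the robot, and variables do not carry over. Pictures are saved under pics/ and viewed, and the job is handed in when it is done.

Besides the shell and the picture viewer there is one more tool, called after "Request:" as name(argument=value, ...) on one line, values as JSON. servo_tool: Moves the arm, as the interface text tells. Its arguments: {"type":"object","properties":{"steps":{"type":"array"},"grip_force":{"type":"number"}},"required":["steps"]}

```bash
ls; mkdir -p pics; cat > h.py <<'E'
from cell import r,cams,job
import numpy as np,cv2
from scipy.spatial.transform import Rotation as Ro
def save(n,f):
    p,d=cams.camera(n); cv2.imwrite(f'pics/{f}.png',p[:,:,::-1]); np.save(f'pics/{f}.npy',d); return p,d
def world(n,d,u,v,z=None,st=None):
    m=cams.camera_model(n)
    c=np.array([(u-m['cx'])/m['fx'],(v-m['cy'])/m['fy'],1.0])
    if n=='wrist':
        M=np.array(m['mount']); R=Ro.from_quat(st['ee_rot']).as_matrix()
        A=R@M[:3,:3]; o=R@M[:3,3]+np.array(st['ee_pos'])
    else:
        Rm=np.array(m['R']); A=Rm.T; o=-Rm.T@np.array(m['t'])
    w=A@c
    if z is not None: return o+w*(z-o[2])/w[2]
    return o+w*d[int(v),int(u)]
E
python3 - <<'E'
from h import *
s=r.observe();print(s)
save('scene','s0');save('side','d0');save('wrist','w0')
for n in('scene','side','wrist'):print(cams.camera_model(n))
E
```

```text
pics
{'t': 0.0, 'qpos': array([ 1.56218976,  0.50185545, -0.42680175,  1.55147674,  0.22081338,
        1.13826562, -0.2103138 ]), 'qvel': array([-0.00011908,  0.00070547, -0.00015134, -0.00044222, -0.0007833 ,
        0.00158988,  0.00098426]), 'tau': array([ 3.42112808e-04, -5.69516695e+01, -5.81624866e+00, -2.80939329e+01,
        1.06859251e-02,  1.18951080e-02, -1.06325513e-05]), 'ee_pos': array([ 0.17428257, -0.62547592,  0.23024437]), 'ee_rot': array([ 9.90774736e-01,  1.35515597e-01, -9.93377419e-05, -9.66982368e-04]), 'force': array([0.0794419 , 0.97153603, 0.24965469]), 'ft_torque': array([-0.02601823, -0.02859029, -0.01628093]), 'finger_gap': 0.08578456718518261}
{'fx': 420.77013891710254, 'fy': 420.77013891710254, 'cx': 275.4954331278346, 'cy': 207.57968098768868, 'R': array([[-0.57795943, -0.81584486, -0.01897513],
       [-0.41618303,  0.3146732 , -0.85309581],
       [ 0.7019648 , -0.48515765, -0.52140913]]), 't': array([0.39581683, 0.30552359, 0.69803315])}
{'fx': 444.8023582886844, 'fy': 444.8023582886844, 'cx': 278.55206148275045, 'cy': 207.16600372450284, 'R': array([[ 0.96146676, -0.2749099 , -0.00249281],
       [-0.18117658, -0.62677296, -0.7578461 ],
       [ 0.20677696,  0.72909548, -0.6524286 ]]), 't': array([-0.55138544,  0.18594074,  1.13955534])}
{'fx': 326.33133113007517, 'fy': 326.33133113007517, 'cx': 275.5741285963359, 'cy': 206.86728245415458, 'mount': array([[-7.52898327e-04, -9.50211649e-01, -3.11604325e-01,
         8.00655821e-02],
       [ 9.99999701e-01, -6.59749310e-04, -4.04348118e-04,
        -2.28751985e-05],
       [ 1.78635553e-04, -3.11604537e-01,  9.50211861e-01,
        -1.42854470e-01],
       [ 0.00000000e+00,  0.00000000e+00,  0.00000000e+00,
         1.00000000e+00]])}
```

View pics/s0.png

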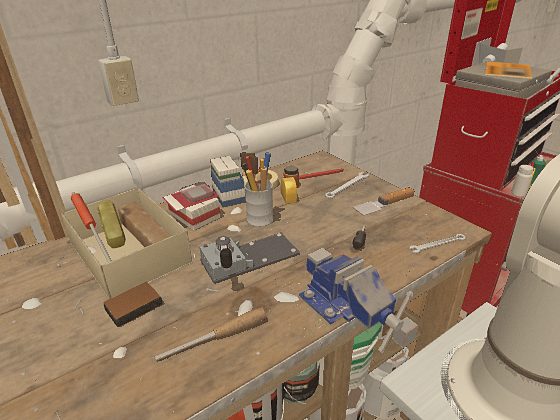

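View pics/d0.png

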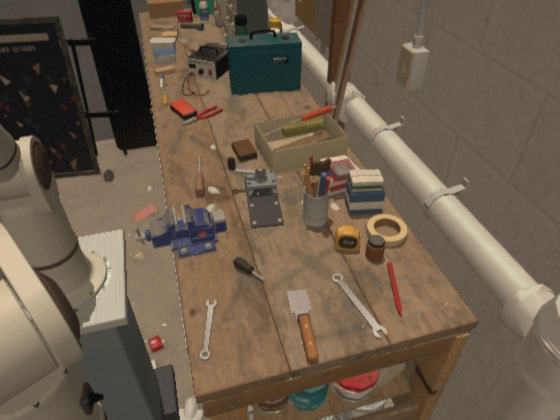

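View pics/w0.png

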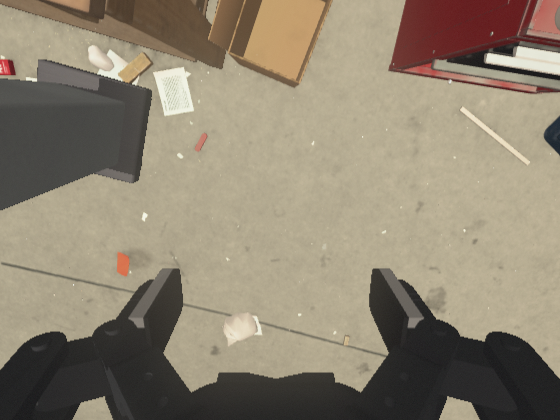

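```bash
python3 - <<'E'
import cv2
d=cv2.imread('pics/d0.png');s=cv2.imread('pics/s0.png')
cv2.imwrite('pics/c1.png',cv2.resize(d[140:240,210:310],None,fx=6,fy=6,interpolation=2))
cv2.imwrite('pics/c2.png',cv2.resize(d[280:370,260:360],None,fx=6,fy=6,interpolation=2))
cv2.imwrite('pics/c3.png',cv2.resize(s[220:300,190:310],None,fx=6,fy=6,interpolation=2))
cv2.imwrite('pics/c4.png',cv2.resize(s[175:225,340:430],None,fx=8,fy=8,interpolation=2))
E
```

```text
(no output)
```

View pics/c1.png

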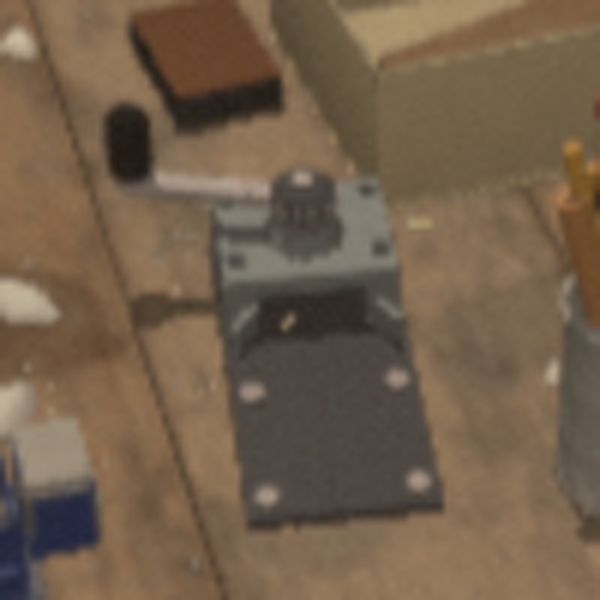

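View pics/c2.png

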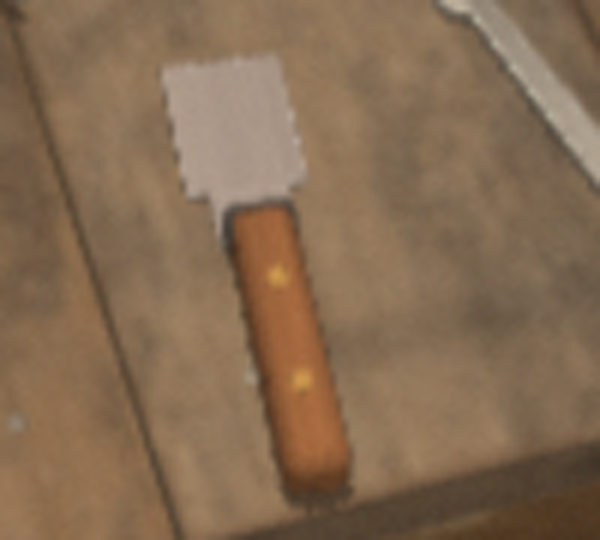

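View pics/c3.png

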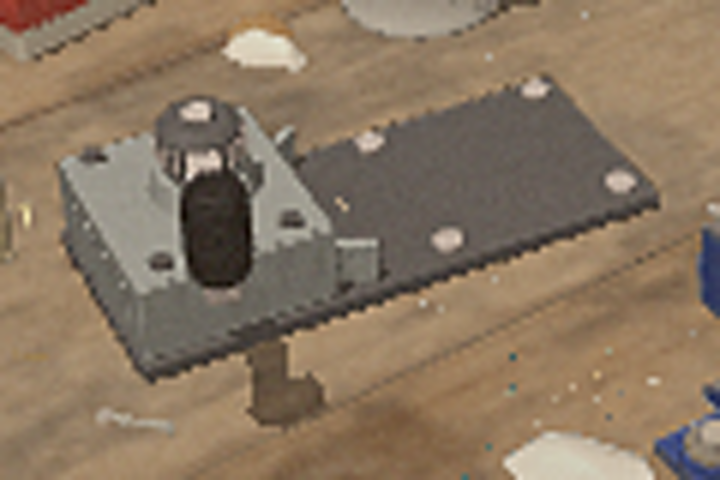

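View pics/c4.png

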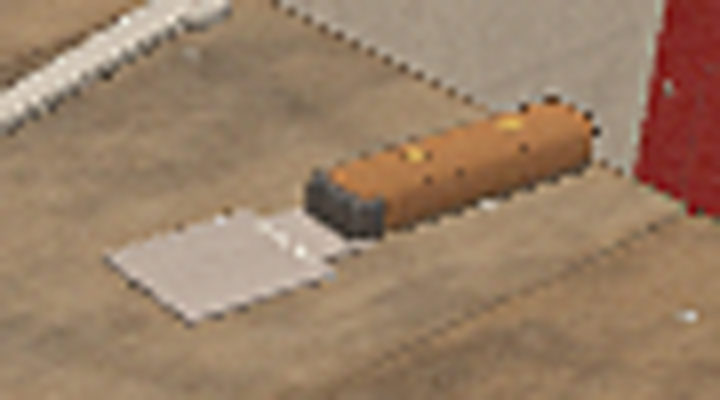

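```bash
python3 - <<'E'
from h import *
S=lambda u,v:(210+u/6,140+v/6); B=lambda u,v:(260+u/6,280+v/6)
C=lambda u,v:(190+u/6,220+v/6); D=lambda u,v:(340+u/8,175+v/8)
def p(t,n,uv,z): print(t,n,world(n,None,*uv,z).round(4))
for t,uv,z in[('FL',B(163,68),.003),('FR',B(278,58),.003),('RR',B(305,182),.003),('RL',B(190,195),.003),('rivet1',B(277,275),.022),('rivet2',B(302,380),.022),
 ('plL',S(250,513),.008),('plR',S(441,498),.008),('boltFL',S(267,494),.009),('boltFR',S(419,480),.009),('boltBL',S(252,391),.009),('boltBR',S(397,378),.009),('hubtop',S(302,178),.079),('knobtop',S(128,112),.111),('knobmid',S(130,143),.091),('blkFL',S(222,285),.044),('blkFR',S(402,265),.044)]: p(t,'side',uv,z)
for t,uv,z in[('FR',D(108,258),.003),('FL',D(192,323),.003),('RL',D(333,272),.003),('rivet1',D(416,154),.022),('rivet2',D(511,123),.022),('plL',C(657,195),.008),('plR',C(545,78),.008),('boltFL',C(621,181),.009),('boltFR',C(536,88),.009),('boltBL',C(447,240),.009),('boltBR',C(370,141),.009),('hubtop',C(197,110),.079),('knobtop',C(217,185),.111),('knobmid',C(217,230),.091)]: p(t,'scene',uv,z)
E
```

```text
FL side [ 0.5395 -0.1967  0.003 ]
FR side [ 0.587 -0.205  0.003]
RR side [ 0.5773 -0.267   0.003 ]
RL side [ 0.5315 -0.2603  0.003 ]
rivet1 side [ 0.5479 -0.3171  0.022 ]
rivet2 side [ 0.5423 -0.3621  0.022 ]
plL side [0.5089 0.0557 0.008 ]
plR side [0.6    0.0404 0.008 ]
boltFL side [0.5197 0.0654 0.009 ]
boltFR side [0.593  0.0547 0.009 ]
boltBL side [0.5305 0.1421 0.009 ]
boltBR side [0.6036 0.1316 0.009 ]
hubtop side [0.5778 0.2179 0.079 ]
knobtop side [0.4969 0.2546 0.111 ]
knobmid side [0.4968 0.2559 0.091 ]
blkFL side [0.527  0.1868 0.044 ]
blkFR side [0.6193 0.1773 0.044 ]
FR scene [ 0.5801 -0.1985  0.003 ]
FL scene [ 0.5316 -0.1912  0.003 ]
RL scene [ 0.5256 -0.2549  0.003 ]
rivet1 scene [ 0.5438 -0.315   0.022 ]
rivet2 scene [ 0.5384 -0.3602  0.022 ]
plL scene [0.5012 0.0588 0.008 ]
plR scene [0.5949 0.0466 0.008 ]
boltFL scene [0.5162 0.0656 0.009 ]
boltFR scene [0.59   0.0549 0.009 ]
boltBL scene [0.5268 0.1436 0.009 ]
boltBR scene [0.6004 0.1325 0.009 ]
hubtop scene [0.5736 0.2229 0.079 ]
knobtop scene [0.4901 0.2588 0.111 ]
knobmid scene [0.4918 0.2596 0.091 ]
```

Request:
servo_tool(steps=[{"fingers":0,"dx":30,"dy":20,"dz":0,"wz":0.1},{"fingers":0,"dx":66,"dy":46,"dz":0,"wz":0.21},{"fingers":0,"dx":102,"dy":74,"dz":0,"wz":0.33},{"fingers":0,"dx":138,"dy":102,"dz":0,"wz":0.45},{"fingers":0,"dx":174,"dy":130,"dz":0,"wz":0.57},{"fingers":0,"dx":210,"dy":158,"dz":0,"wz":0.69},{"fingers":0,"dx":246,"dy":186,"dz":0,"wz":0.81},{"fingers":0,"dx":282,"dy":214,"dz":0,"wz":0.93},{"fingers":0,"dx":318,"dy":242,"dz":0,"wz":1.05},{"fingers":0,"dx":350,"dy":264,"dz":0,"wz":1.13},{"fingers":0,"dx":366,"dy":274,"dz":0,"wz":1.17},{"fingers":0,"dx":366,"dy":274,"dz":0,"wz":1.17},{"fingers":0,"dx":366,"dy":274,"dz":0,"wz":1.17}])

```text
schema error: expected keys fingers, dx, dy, dz, wx, wy, wz
```

```bash
python3 - <<'E'
from h import *
s=r.observe();print(s['t'],s['qpos'].round(3),s['ee_pos'],s['ee_rot'],s['force'])
save('wrist','w1')
E
```

```text
0.15 [ 1.562  0.502 -0.427  1.551  0.221  1.138 -0.21 ] [ 0.17435873 -0.62562403  0.23049774] [ 9.90774764e-01  1.35516752e-01 -5.41114957e-05 -7.57957010e-04] [ 0.14111226  0.59232382 -1.69517216]
```

View pics/w1.png

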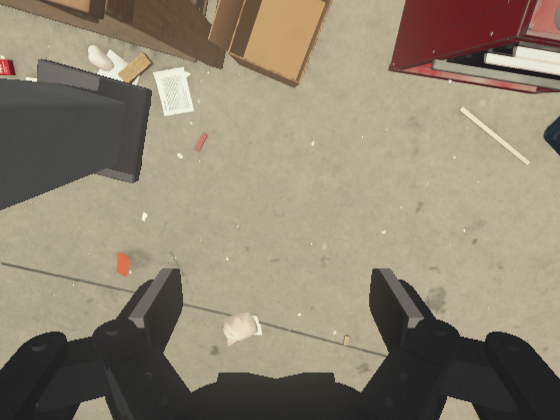

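Request:
servo_tool(steps=[{"fingers":0,"dx":30,"dy":20,"dz":0,"wx":0,"wy":0,"wz":0.1},{"fingers":0,"dx":66,"dy":46,"dz":0,"wx":0,"wy":0,"wz":0.21},{"fingers":0,"dx":102,"dy":74,"dz":0,"wx":0,"wy":0,"wz":0.33},{"fingers":0,"dx":138,"dy":102,"dz":0,"wx":0,"wy":0,"wz":0.45},{"fingers":0,"dx":174,"dy":130,"dz":0,"wx":0,"wy":0,"wz":0.57},{"fingers":0,"dx":210,"dy":158,"dz":0,"wx":0,"wy":0,"wz":0.69},{"fingers":0,"dx":246,"dy":186,"dz":0,"wx":0,"wy":0,"wz":0.81},{"fingers":0,"dx":282,"dy":214,"dz":0,"wx":0,"wy":0,"wz":0.93},{"fingers":0,"dx":318,"dy":242,"dz":0,"wx":0,"wy":0,"wz":1.05},{"fingers":0,"dx":350,"dy":264,"dz":0,"wx":0,"wy":0,"wz":1.13},{"fingers":0,"dx":366,"dy":274,"dz":0,"wx":0,"wy":0,"wz":1.17},{"fingers":0,"dx":366,"dy":274,"dz":0,"wx":0,"wy":0,"wz":1.17},{"fingers":0,"dx":366,"dy":274,"dz":0,"wx":0,"wy":0,"wz":1.17}])

```text
t: 1.5
ee_pos: [0.5396, -0.3531, 0.2308]
ee_rot: [0.752, 0.659, -0.001, -0.0]
force: [-0.9, -0.6, 0.5]
finger_gap: 0.0856
```

```bash
python3 - <<'E'
from h import *
s=r.observe();print(s['t'],s['qpos'].round(3),s['ee_pos'],s['ee_rot'],s['force'])
save('wrist','w2')
E
```

```text
1.5 [ 1.062  0.569 -0.758  1.556  0.412  1.184  0.095] [ 0.53960623 -0.35310788  0.23076308] [ 7.51737015e-01  6.59462542e-01 -6.88187561e-04 -3.76646371e-04] [-0.93282633 -0.59708663  0.49989684]
```

View pics/w2.png

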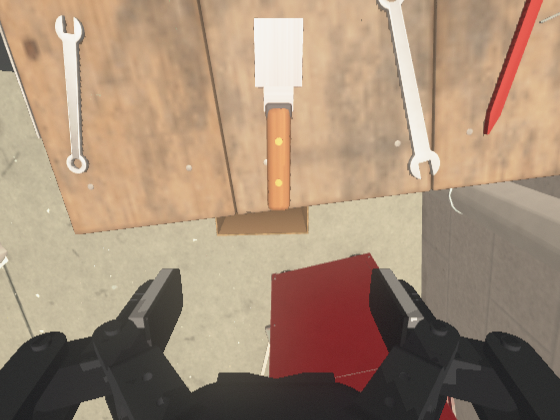

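```bash
python3 - <<'E'
from h import *
s=r.observe()
for t,uv,z in[('FL',(254,17),.003),('FR',(303,19),.003),('RL',(254,86),.003),('RR',(303,88),.003),('riv1',(279.5,142),.022),('riv2',(279,183),.022),('end',(279.5,210),.01),('ferL',(267,104),.022),('ferR',(292,104),.022)]:
  print(t,world('wrist',None,*uv,z,s).round(4))
m=cams.camera_model('wrist');M=np.array(m['mount']);p=np.linalg.inv(M)@np.array([0,0,0,1]);print(p, m['fx']*p[0]/p[2]+m['cx'],m['fy']*p[1]/p[2]+m['cy'])
E
```

```text
FL [ 0.538  -0.1937  0.003 ]
FR [ 0.5866 -0.202   0.003 ]
RL [ 0.5281 -0.2579  0.003 ]
RR [ 0.5796 -0.2668  0.003 ]
riv1 [ 0.5475 -0.3176  0.022 ]
riv2 [ 0.5412 -0.362   0.022 ]
end [ 0.5373 -0.3975  0.01  ]
ferL [ 0.5398 -0.2777  0.022 ]
ferR [ 0.5652 -0.2811  0.022 ]
[-7.22762761e-05  3.15256574e-02  1.60631668e-01  1.00000000e+00] 275.42729569755363 270.9132448772334
```

Request:
servo_tool(steps=[{"fingers":0,"dx":3,"dy":1,"dz":-40,"wx":0,"wy":0,"wz":0},{"fingers":0,"dx":3,"dy":1,"dz":-80,"wx":0,"wy":0,"wz":0},{"fingers":0,"dx":3,"dy":1,"dz":-120,"wx":0,"wy":0,"wz":0},{"fingers":0,"dx":3,"dy":1,"dz":-155,"wx":0,"wy":0,"wz":0},{"fingers":0,"dx":3,"dy":1,"dz":-185,"wx":0,"wy":0,"wz":0},{"fingers":0,"dx":3,"dy":1,"dz":-205,"wx":0,"wy":0,"wz":0},{"fingers":0,"dx":3,"dy":1,"dz":-217,"wx":0,"wy":0,"wz":0},{"fingers":0,"dx":3,"dy":1,"dz":-225,"wx":0,"wy":0,"wz":0},{"fingers":0,"dx":3,"dy":1,"dz":-227,"wx":0,"wy":0,"wz":0},{"fingers":0,"dx":3,"dy":1,"dz":-227,"wx":0,"wy":0,"wz":0}])

```text
t: 2.55
ee_pos: [0.5442, -0.3515, 0.0052]
ee_rot: [0.751, 0.66, 0.0, 0.001]
force: [-0.2, -0.1, 0.5]
finger_gap: 0.0854
```

```bash
python3 - <<'E'
from h import *
s=r.observe();print(s['t'],s['ee_pos'],s['ee_rot'],s['force'])
save('wrist','w3')
E
```

```text
2.55 [ 0.54418166 -0.35153902  0.00518707] [7.51251183e-01 6.60016033e-01 2.01206211e-04 6.75284854e-04] [-0.21127295 -0.14580048  0.45952731]
```

View pics/w3.png

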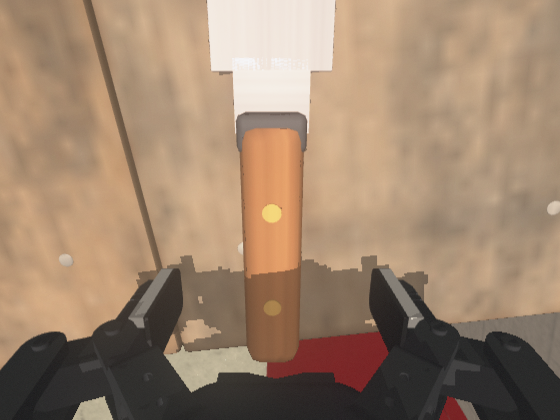

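Request:
servo_tool(steps=[{"fingers":255,"dx":0,"dy":0,"dz":0,"wx":0,"wy":0,"wz":0},{"fingers":255,"dx":0,"dy":0,"dz":0,"wx":0,"wy":0,"wz":0},{"fingers":255,"dx":0,"dy":0,"dz":0,"wx":0,"wy":0,"wz":0},{"fingers":255,"dx":0,"dy":0,"dz":0,"wx":0,"wy":0,"wz":0},{"fingers":255,"dx":0,"dy":0,"dz":0,"wx":0,"wy":0,"wz":0},{"fingers":255,"dx":0,"dy":0,"dz":0,"wx":0,"wy":0,"wz":0},{"fingers":255,"dx":0,"dy":0,"dz":0,"wx":0,"wy":0,"wz":0},{"fingers":255,"dx":0,"dy":0,"dz":0,"wx":0,"wy":0,"wz":0}], grip_force=70)

```text
t: 3.4
ee_pos: [0.544, -0.3513, 0.0048]
ee_rot: [0.751, 0.66, 0.0, 0.0]
force: [-0.3, 0.7, 5.8]
finger_gap: 0.0244
```

```bash
python3 - <<'E'
from h import *
s=r.observe();print(s['t'],s['ee_pos'],s['ee_rot'],s['force'],s['ft_torque'],s['finger_gap'])
save('wrist','w4')
# height map obstacles from side cam
d=np.load('pics/d0.npy');m=cams.camera_model('side')
for n,f in(('side','d0'),('scene','s0')):
  d=np.load(f'pics/{f}.npy');m=cams.camera_model(n)
  v,u=np.mgrid[:420,:560];c=np.stack([(u-m['cx'])/m['fx'],(v-m['cy'])/m['fy'],np.ones_like(d)],-1)*d[...,None]
  w=(c-np.array(m['t']))@np.array(m['R'])
  print(n)
  for y0 in np.arange(-.45,.36,.05):
    row=[]
    for x0 in np.arange(.35,.8,.05):
      k=(d>0)&(w[...,0]>=x0)&(w[...,0]<x0+.05)&(w[...,1]>=y0)&(w[...,1]<y0+.05)
      row.append('%4d'%(1000*np.percentile(w[...,2][k],98)) if k.sum()>3 else '  --')
    print('%.2f'%y0,*row)
E
```

```text
3.4 [ 0.54397179 -0.35129717  0.00480774] [7.51196757e-01 6.60078210e-01 1.50642754e-04 4.06882557e-04] [-0.32209077  0.73857145  5.79807782] [ 0.04231424  0.08567155 -0.0044033 ] 0.0244240042628248
side
-0.45    0   -1   -2   -1   -2   -1   -2   -1   -1
-0.40    1    1    2   22   18    2    7    7    2
-0.35    2    1    1   22   20    1    7    6    8
-0.30    2    1    1   20   20    1    7    2    9
-0.25    2    2    1    4    5    2    8    1    1
-0.20    6    2    2    2    2    2    7    2   58
-0.15    2   15   23    2    2    2    1   62   60
-0.10    2   27   25    1    2    1    1   64   63
-0.05   13    1    1    2    1    2    1    2    2
-0.00   70   59    1    5    8    2  185  189   68
0.05   73   62    2   10   10    8  197  192   10
0.10   69    1    2   10   10    9    5   --   77
0.15    9   10    1   42   44   44    2    3   78
0.20   25    8  105   95   77   45    2    2   63
0.25   28   20  110  104   --   94   93   92   94
0.30   25   19    2    2    1   94   68   75   81
0.35    6   12    2   21   23   94   --   99  109
scene
-0.45   --   --   --   --   --   --   --   --   --
-0.40    3    2    2   23    3    2    8    8    3
-0.35    1    2    3   24   22    3   10    9   10
-0.30    2    2    2   22   21    2    9    3   10
-0.25    2    2    2    4    5    2    9    2    8
-0.20    4    2    2    4    3    3    8    2   59
-0.15    2    2   23    2    2    2    2    3   61
-0.10    1   28   25    2    2    2    2   64   63
-0.05    0    2    2    2    2    2    2    2    2
-0.00   72   56    1    2    7    2  185  192   93
0.05   71   62    2   11   11    7  193  193   61
0.10   69    1    2   11   10   10   10   10   78
0.15    9   10    2   43   45   43    2    2   78
0.20   23    8    2   45   78   47    1    2   64
0.25   27   11  111   46   45   95   95   96   95
0.30   24   19    1    2    2   94   69   76   82
0.35   14   14    2   19   23   94   68   92  107
```

View pics/w4.png

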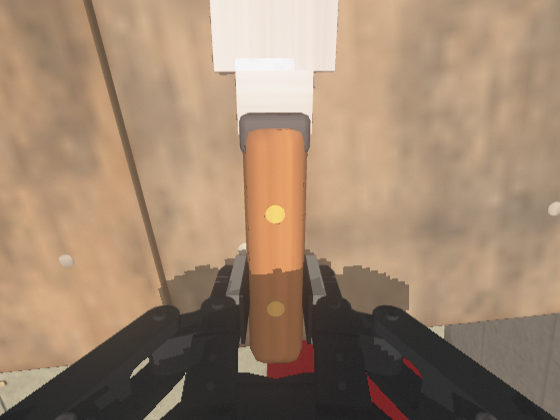

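Request:
servo_tool(steps=[{"fingers":255,"dx":0,"dy":0,"dz":15,"wx":0,"wy":0,"wz":0},{"fingers":255,"dx":0,"dy":0,"dz":45,"wx":0,"wy":0,"wz":0},{"fingers":255,"dx":0,"dy":10,"dz":60,"wx":0,"wy":0,"wz":0},{"fingers":255,"dx":1,"dy":45,"dz":60,"wx":0,"wy":0,"wz":0},{"fingers":255,"dx":1,"dy":85,"dz":60,"wx":0,"wy":0,"wz":0},{"fingers":255,"dx":2,"dy":125,"dz":60,"wx":0,"wy":0,"wz":0},{"fingers":255,"dx":3,"dy":165,"dz":60,"wx":0,"wy":0,"wz":0},{"fingers":255,"dx":4,"dy":205,"dz":60,"wx":0,"wy":0,"wz":-0.003},{"fingers":255,"dx":5,"dy":245,"dz":60,"wx":0,"wy":0,"wz":-0.005},{"fingers":255,"dx":6,"dy":285,"dz":60,"wx":0,"wy":0,"wz":-0.007},{"fingers":255,"dx":6,"dy":320,"dz":60,"wx":0,"wy":0,"wz":-0.007},{"fingers":255,"dx":6,"dy":340,"dz":60,"wx":0,"wy":0,"wz":-0.007},{"fingers":255,"dx":6,"dy":344,"dz":60,"wx":0,"wy":0,"wz":-0.007},{"fingers":255,"dx":6,"dy":344,"dz":60,"wx":0,"wy":0,"wz":-0.007},{"fingers":255,"dx":6,"dy":344,"dz":60,"wx":0,"wy":0,"wz":-0.007}])

```text
t: 4.95
ee_pos: [0.5493, -0.0087, 0.0642]
ee_rot: [0.754, 0.657, -0.001, 0.0]
force: [-0.3, -0.2, -1.5]
finger_gap: 0.0241
```

```bash
python3 - <<'E'
from h import *
s=r.observe();print(s['t'],s['qpos'].round(2),s['ee_pos'],s['ee_rot'],s['force'],s['ft_torque'],s['finger_gap'])
p,_=save('wrist','w5');save('side','d5');save('scene','s5')
d=cv2.imread('pics/d5.png');cv2.imwrite('pics/c5.png',cv2.resize(d[140:280,190:340],None,fx=4,fy=4,interpolation=2))
d=cv2.imread('pics/s5.png');cv2.imwrite('pics/c6.png',cv2.resize(d[190:310,190:340],None,fx=5,fy=5,interpolation=2))
E
```

```text
4.95 [ 0.5   0.62 -0.69  1.92  0.55  0.8  -0.63] [ 0.5493229  -0.0087299   0.06420759] [ 7.54017109e-01  6.56854486e-01 -5.42362942e-04  2.97252511e-04] [-0.27092705 -0.2074063  -1.5346027 ] [-0.12548718  0.00348083  0.01731828] 0.024103181036186368
```

View pics/w5.png

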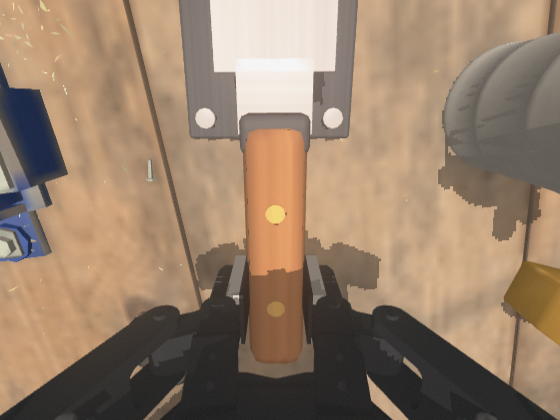

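View pics/c5.png

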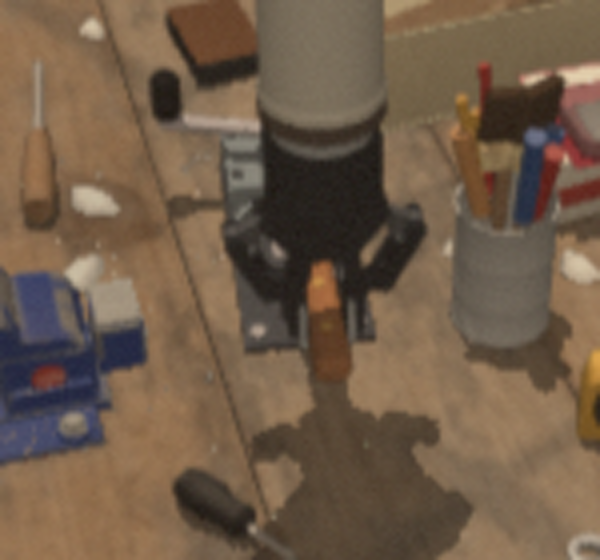

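View pics/c6.png

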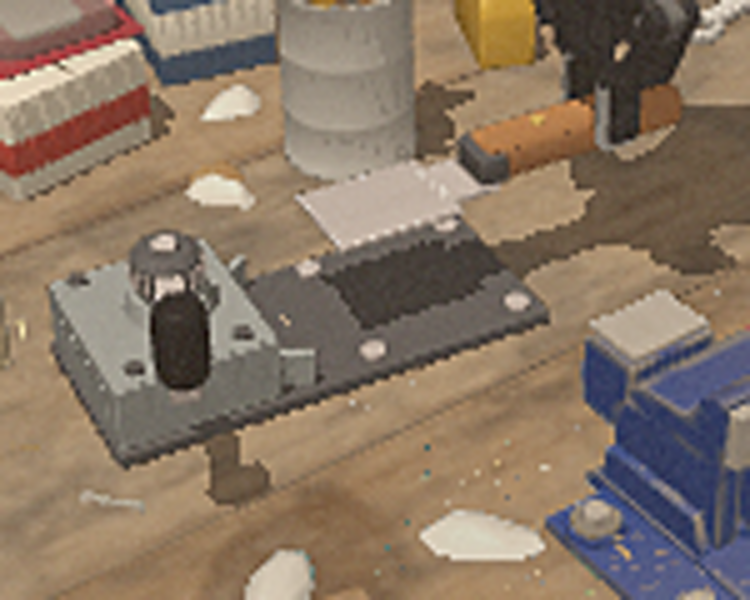

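```bash
python3 - <<'E'
from h import *
s=r.observe()
W=lambda u,v,z:world('wrist',None,u,v,z,s)
R=Ro.from_quat(s['ee_rot']).as_matrix()
def T(p): return (R.T@(p-s['ee_pos'])*1000).round(1)
for t,uv,z in[('bL',(205,118),.009),('bR',(333,118),.009),('pL',(190,137),.008),('pR',(350,137),.008),('pLt',(181,4),.008),('pRt',(356,4),.008),
 ('blL',(213,70),.0626),('blR',(336,70),.0626),('blLt',(210,3),.0626),('blRt',(338,3),.0626),('riv1',(275.5,214),.081),('riv2',(276,309),.081)]:
  w=W(*uv,z);print(t,w.round(4),T(w))
E
```

```text
bL [0.5182 0.066  0.009 ] [ 70.  -41.3  55.1]
bR [0.5925 0.0556 0.009 ] [69.9 33.7 55.1]
pL [0.5068 0.0564 0.008 ] [ 58.9 -51.2  56.1]
pR [0.6018 0.0431 0.008 ] [58.9 44.7 56.1]
pLt [0.5174 0.1253 0.008 ] [128.6 -50.3  56.1]
pRt [0.6098 0.1123 0.008 ] [128.5  43.   56. ]
blL [0.5369 0.0853 0.0626] [ 91.6 -25.5   1.5]
blR [0.5867 0.0783 0.0626] [91.6 24.9  1.5]
blLt [0.5405 0.109  0.0626] [115.6 -25.2   1.5]
blRt [0.5895 0.1021 0.0626] [115.5  24.3   1.5]
riv1 [0.5545 0.0263 0.081 ] [ 35.6   0.1 -16.9]
riv2 [ 0.5483 -0.0189  0.081 ] [-10.    0.3 -16.8]
```

Request:
servo_tool(steps=[{"fingers":255,"dx":-1,"dy":0,"dz":-10,"wx":0,"wy":0,"wz":0},{"fingers":255,"dx":-2,"dy":0,"dz":-25,"wx":0,"wy":0,"wz":0},{"fingers":255,"dx":-3,"dy":0,"dz":-38,"wx":0,"wy":0,"wz":0},{"fingers":255,"dx":-3,"dy":0,"dz":-45,"wx":0,"wy":0,"wz":0},{"fingers":255,"dx":-3,"dy":0,"dz":-45,"wx":0,"wy":0,"wz":0},{"fingers":255,"dx":-3,"dy":0,"dz":-45,"wx":0,"wy":0,"wz":0},{"fingers":255,"dx":-3,"dy":0,"dz":-45,"wx":0,"wy":0,"wz":0}])

```text
t: 5.8
ee_pos: [0.5471, -0.0069, 0.0197]
ee_rot: [0.753, 0.658, 0.0, 0.0]
force: [-0.4, 0.2, -2.1]
finger_gap: 0.0244
```

```bash
python3 - <<'E'
from h import *
s=r.observe();print(s['t'],s['ee_pos'],s['ee_rot'],s['force'],s['ft_torque'],s['finger_gap'])
save('wrist','w6');save('scene','s6')
d=cv2.imread('pics/s6.png');cv2.imwrite('pics/c7.png',cv2.resize(d[190:310,190:340],None,fx=5,fy=5,interpolation=2))
E
```

```text
5.8 [ 0.54706356 -0.00687278  0.01967744] [7.53427681e-01 6.57530625e-01 3.98089328e-04 2.17571493e-04] [-0.3607779   0.21619286 -2.07358511] [-0.0811149   0.01688433 -0.06535732] 0.024428185890577485
```

View pics/w6.png

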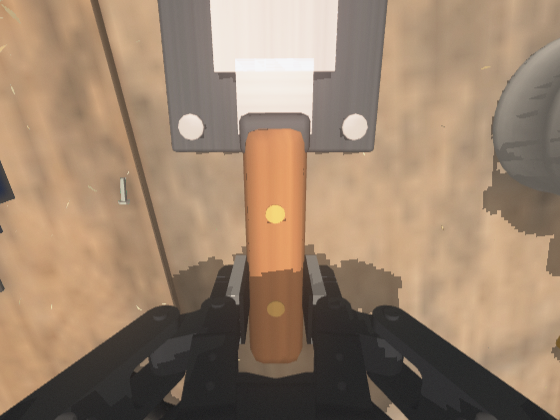

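View pics/c7.png

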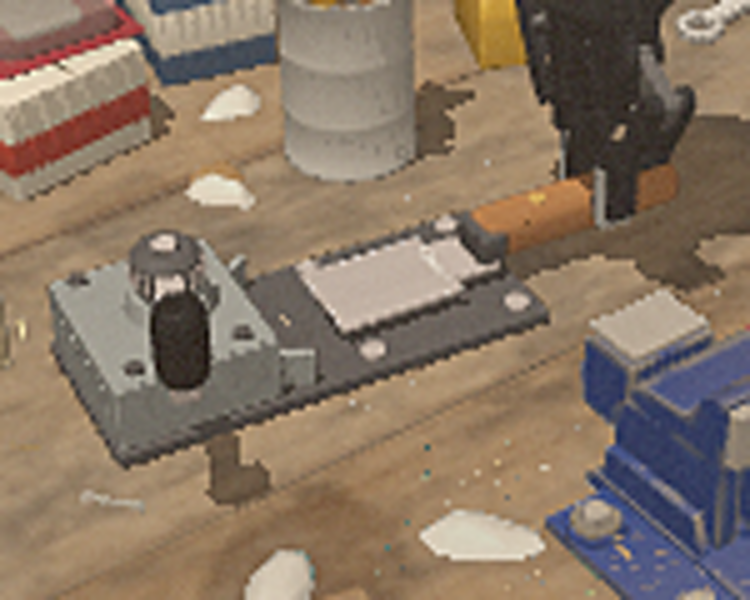

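Request:
servo_tool(steps=[{"fingers":255,"dx":-1,"dy":0,"dz":-3,"wx":0,"wy":0,"wz":0},{"fingers":255,"dx":-1,"dy":0,"dz":-6,"wx":0,"wy":0,"wz":0},{"fingers":255,"dx":-1,"dy":0,"dz":-6,"wx":0,"wy":0,"wz":0},{"fingers":255,"dx":-1,"dy":0,"dz":-6,"wx":0,"wy":0,"wz":0}])

```text
t: 6.3
ee_pos: [0.5455, -0.0072, 0.0132]
ee_rot: [0.754, 0.657, -0.0, -0.0]
force: [-0.6, -0.5, -1.5]
finger_gap: 0.0248
```

Request:
servo_tool(steps=[{"fingers":255,"dx":0,"dy":0,"dz":-1,"wx":0,"wy":0,"wz":0},{"fingers":255,"dx":0,"dy":0,"dz":-1,"wx":0,"wy":0,"wz":0},{"fingers":255,"dx":0,"dy":0,"dz":-1,"wx":0,"wy":0,"wz":0}])

```text
t: 6.6
ee_pos: [0.5457, -0.0072, 0.0126]
ee_rot: [0.754, 0.657, 0.0, 0.0]
force: [-1.6, -1.0, 2.6]
finger_gap: 0.0242
```

Request:
servo_tool(steps=[{"fingers":255,"dx":0.7,"dy":5,"dz":0.5,"wx":0,"wy":0,"wz":0},{"fingers":255,"dx":2,"dy":15,"dz":0.5,"wx":0,"wy":0,"wz":0},{"fingers":255,"dx":3.5,"dy":25,"dz":0.5,"wx":0,"wy":0,"wz":0},{"fingers":255,"dx":4.8,"dy":35,"dz":0.5,"wx":0,"wy":0,"wz":0},{"fingers":255,"dx":6.2,"dy":45,"dz":0.5,"wx":0,"wy":0,"wz":0},{"fingers":255,"dx":6.9,"dy":50,"dz":0.5,"wx":0,"wy":0,"wz":0},{"fingers":255,"dx":6.9,"dy":50,"dz":0.5,"wx":0,"wy":0,"wz":0},{"fingers":255,"dx":6.9,"dy":50,"dz":0.5,"wx":0,"wy":0,"wz":0}])

```text
t: 7.4
ee_pos: [0.5524, 0.0434, 0.0128]
ee_rot: [0.753, 0.658, 0.0, -0.0]
force: [0.7, 0.9, -0.6]
finger_gap: 0.0246
```

```bash
python3 - <<'E'
from h import *
s=r.observe();print(s['t'],s['ee_pos'],s['ee_rot'],s['force'],s['ft_torque'],s['finger_gap'])
save('wrist','w7');save('scene','s7')
d=cv2.imread('pics/s7.png');cv2.imwrite('pics/c8.png',cv2.resize(d[190:310,190:340],None,fx=5,fy=5,interpolation=2))
E
```

```text
7.4 [0.55244396 0.04342718 0.01280798] [ 7.53239765e-01  6.57746009e-01  1.81331413e-04 -1.09055561e-04] [ 0.72343298  0.85753835 -0.55467328] [ 0.18669272 -0.02755381  0.06118851] 0.02457070361091057
```

View pics/w7.png

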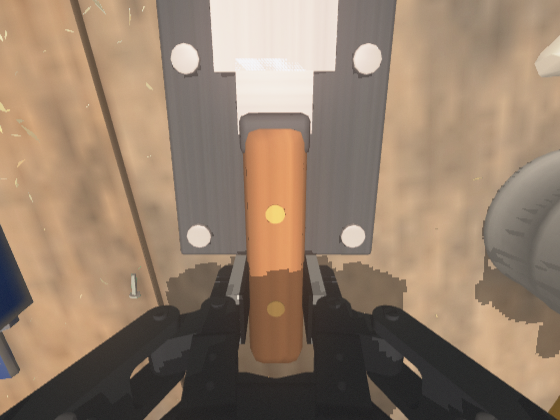

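View pics/c8.png

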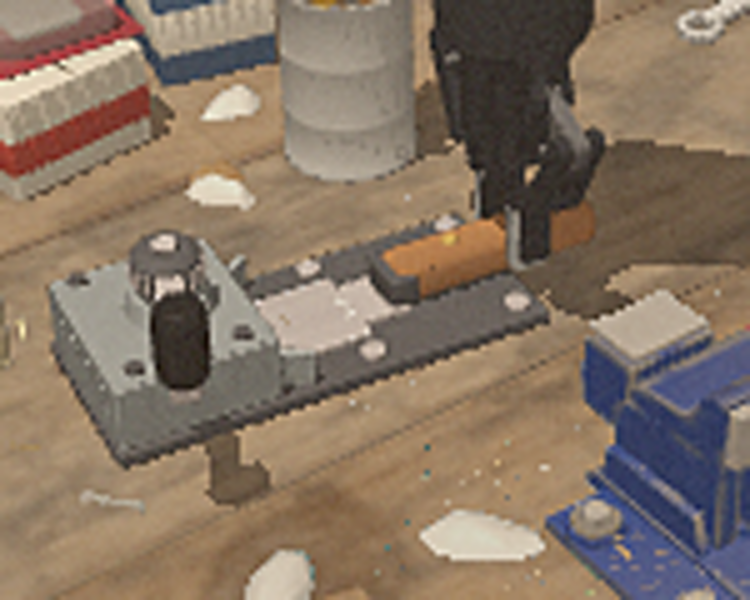

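Request:
servo_tool(steps=[{"fingers":255,"dx":0.8,"dy":5,"dz":0,"wx":0,"wy":0,"wz":0},{"fingers":255,"dx":2.2,"dy":15,"dz":0,"wx":0,"wy":0,"wz":0},{"fingers":255,"dx":3.6,"dy":25,"dz":0,"wx":0,"wy":0,"wz":0},{"fingers":255,"dx":5,"dy":35,"dz":0,"wx":0,"wy":0,"wz":0},{"fingers":255,"dx":6.4,"dy":45,"dz":0,"wx":0,"wy":0,"wz":0},{"fingers":255,"dx":7.3,"dy":52,"dz":0,"wx":0,"wy":0,"wz":0},{"fingers":255,"dx":7.3,"dy":52,"dz":0,"wx":0,"wy":0,"wz":0},{"fingers":255,"dx":7.3,"dy":52,"dz":0,"wx":0,"wy":0,"wz":0}])

```text
t: 8.3
ee_pos: [0.5597, 0.0958, 0.0128]
ee_rot: [0.753, 0.658, 0.0, -0.0]
force: [0.8, 1.7, 1.2]
finger_gap: 0.0245
```

```bash
python3 - <<'E'
from h import *
s=r.observe();print(s['t'],s['ee_pos'],s['ee_rot'],s['force'],s['ft_torque'],s['finger_gap'])
save('wrist','w8')
W=lambda u,v,z:world('wrist',None,u,v,z,s)
E
```

```text
8.3 [0.5596764  0.09580879 0.01280562] [ 7.53131360e-01  6.57870052e-01  2.91929507e-04 -2.52585553e-04] [0.81823656 1.65977735 1.17101902] [0.17333198 0.01415582 0.04647452] 0.024497271581059174
```

View pics/w8.png

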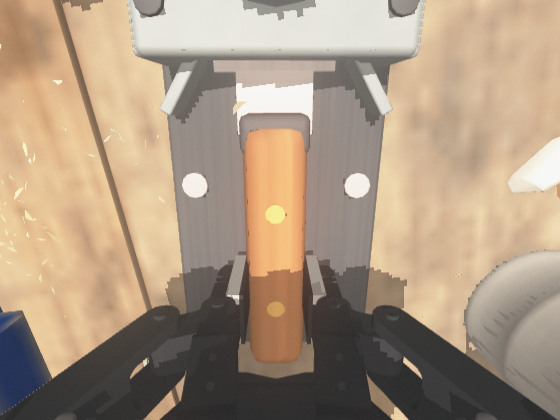

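Request:
servo_tool(steps=[{"fingers":255,"dx":0.4,"dy":3,"dz":0,"wx":0,"wy":0,"wz":0},{"fingers":255,"dx":0.8,"dy":6,"dz":0,"wx":0,"wy":0,"wz":0},{"fingers":255,"dx":0.8,"dy":6,"dz":0,"wx":0,"wy":0,"wz":0}])

```text
t: 8.65
ee_pos: [0.5607, 0.1011, 0.0128]
ee_rot: [0.754, 0.657, 0.0, -0.0]
force: [-0.2, -0.1, 1.3]
finger_gap: 0.0241
```

Request:
servo_tool(steps=[{"fingers":255,"dx":0.2,"dy":1.5,"dz":0,"wx":0,"wy":0,"wz":0},{"fingers":255,"dx":0.4,"dy":3,"dz":0,"wx":0,"wy":0,"wz":0},{"fingers":255,"dx":0.4,"dy":3,"dz":0,"wx":0,"wy":0,"wz":0}])

```text
t: 8.95
ee_pos: [0.5609, 0.1027, 0.0128]
ee_rot: [0.754, 0.657, -0.001, 0.001]
force: [-0.3, -4.7, 3.6]
finger_gap: 0.0245
```

Request:
servo_tool(steps=[{"fingers":255,"dx":0.1,"dy":1,"dz":0,"wx":0,"wy":0,"wz":0},{"fingers":255,"dx":0.2,"dy":2,"dz":0,"wx":0,"wy":0,"wz":0},{"fingers":255,"dx":0.2,"dy":2,"dz":0,"wx":0,"wy":0,"wz":0}])

```text
t: 9.25
ee_pos: [0.561, 0.1027, 0.0128]
ee_rot: [0.754, 0.657, -0.002, 0.001]
force: [-1.2, -8.2, 7.1]
finger_gap: 0.0241
```

Request:
servo_tool(steps=[{"fingers":255,"dx":-0.4,"dy":-3,"dz":0,"wx":0,"wy":0,"wz":0},{"fingers":255,"dx":-0.4,"dy":-3,"dz":0,"wx":0,"wy":0,"wz":0},{"fingers":160,"dx":-0.4,"dy":-3,"dz":0,"wx":0,"wy":0,"wz":0},{"fingers":100,"dx":-0.4,"dy":-3,"dz":0,"wx":0,"wy":0,"wz":0},{"fingers":100,"dx":-0.4,"dy":-3,"dz":0,"wx":0,"wy":0,"wz":0},{"fingers":100,"dx":-0.4,"dy":-3,"dz":0,"wx":0,"wy":0,"wz":0},{"fingers":100,"dx":-0.4,"dy":-3,"dz":0,"wx":0,"wy":0,"wz":0}])

```text
t: 9.95
ee_pos: [0.5607, 0.1032, 0.0128]
ee_rot: [0.753, 0.658, 0.0, -0.0]
force: [-0.1, -0.1, -0.3]
finger_gap: 0.0518
```

```bash
python3 - <<'E'
from h import *
s=r.observe();print(s['t'],s['ee_pos'],s['ee_rot'],s['force'],s['finger_gap'])
save('wrist','w9');save('scene','s9')
d=cv2.imread('pics/s9.png');cv2.imwrite('pics/c9.png',cv2.resize(d[190:310,190:340],None,fx=5,fy=5,interpolation=2))
E
```

```text
9.95 [0.56065623 0.10321092 0.01275821] [ 7.53389420e-01  6.57574598e-01  9.32105274e-05 -1.45548069e-04] [-0.14477722 -0.13695027 -0.30441944] 0.05177894628558976
```

View pics/w9.png

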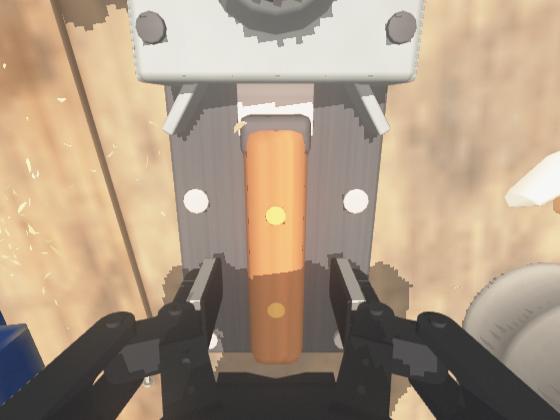

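View pics/c9.png

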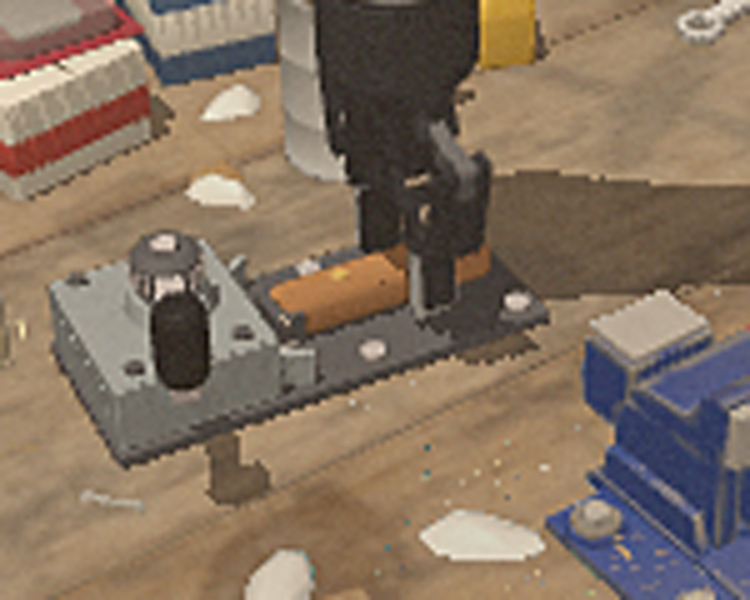

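```bash
python3 - <<'E'
from h import *
s=r.observe()
R=Ro.from_quat(s['ee_rot']).as_matrix()
for t,uv,z in[('bL',(196,201),.009),('bR',(356,201),.009),('pf',(220,352),.008),('pf',(325,352),.008),('r1',(276,216),.030),('r2',(276,310),.030),('endtop',(276,354),.028),('endmid',(276,362),.018),('hub',(276,-30),.079),('blockfront',(276,80),.044)]:
  w=world('wrist',None,*uv,z,s);print(t,w.round(4),(R.T@(w-s['ee_pos'])*1000).round(1))
E
```

```text
bL [0.5285 0.1426 0.009 ] [ 34.9 -37.3   3.8]
bR [0.603  0.1324 0.009 ] [34.8 37.9  3.8]
pf [0.5228 0.0542 0.008 ] [-53.5 -30.9   4.8]
pf [0.5808 0.0463 0.008 ] [-53.5  27.6   4.8]
r1 [0.5657 0.1375 0.03  ] [ 34.9   0.3 -17.2]
r2 [0.5596 0.0928 0.03  ] [-10.2   0.3 -17.2]
endtop [0.556  0.0667 0.028 ] [-36.6   0.3 -15.2]
endmid [0.5541 0.0525 0.018 ] [-50.9   0.3  -5.2]
hub [0.5752 0.2066 0.079 ] [104.6   0.3 -66.2]
blockfront [0.5727 0.1882 0.044 ] [ 86.    0.3 -31.2]
```

Request:
servo_tool(steps=[{"fingers":100,"dx":0,"dy":0,"dz":15,"wx":0,"wy":0,"wz":0},{"fingers":100,"dx":0,"dy":0,"dz":45,"wx":0,"wy":0,"wz":0},{"fingers":150,"dx":0,"dy":0,"dz":90,"wx":0,"wy":0,"wz":0},{"fingers":255,"dx":0,"dy":0,"dz":130,"wx":0,"wy":0,"wz":0},{"fingers":255,"dx":-20,"dy":30,"dz":140,"wx":0,"wy":0,"wz":-0.1},{"fingers":255,"dx":-45,"dy":65,"dz":140,"wx":0,"wy":0,"wz":-0.2},{"fingers":255,"dx":-70,"dy":100,"dz":140,"wx":0,"wy":0,"wz":-0.28},{"fingers":255,"dx":-82,"dy":121,"dz":140,"wx":0,"wy":0,"wz":-0.285},{"fingers":255,"dx":-82,"dy":121,"dz":140,"wx":0,"wy":0,"wz":-0.285},{"fingers":255,"dx":-82,"dy":121,"dz":140,"wx":0,"wy":0,"wz":-0.285}], grip_force=30)

```text
t: 11.05
ee_pos: [0.4788, 0.2244, 0.1538]
ee_rot: [0.839, 0.545, 0.001, 0.0]
force: [0.3, 0.2, 0.2]
finger_gap: -0.0001
```

```bash
python3 - <<'E'
from h import *
s=r.observe();print(s['t'],s['qpos'].round(2),s['ee_pos'],s['ee_rot'],s['force'],s['finger_gap'])
save('wrist','w10');save('scene','s10');save('side','d10')
d=cv2.imread('pics/s10.png');cv2.imwrite('pics/c10.png',cv2.resize(d[180:310,160:310],None,fx=5,fy=4.6,interpolation=2))
d=cv2.imread('pics/d10.png');cv2.imwrite('pics/c11.png',cv2.resize(d[100:240,190:340],None,fx=4,fy=4,interpolation=2))
E
```

```text
11.05 [ 0.12  0.45 -0.75  1.92  0.38  0.92 -1.24] [0.47875367 0.22435694 0.15379464] [8.38671330e-01 5.44637421e-01 5.24472623e-04 4.52769744e-04] [0.32342148 0.18986314 0.18025243] -0.00012979986222723606
```

View pics/w10.png

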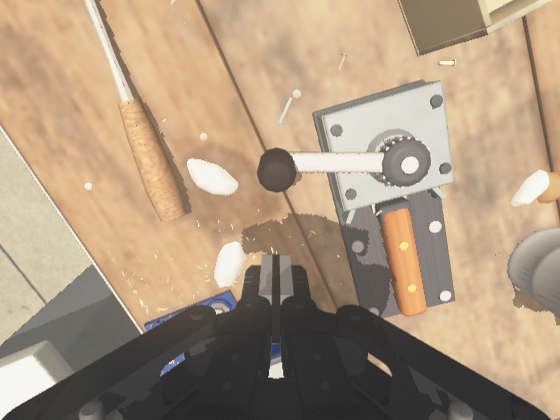

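View pics/c10.png

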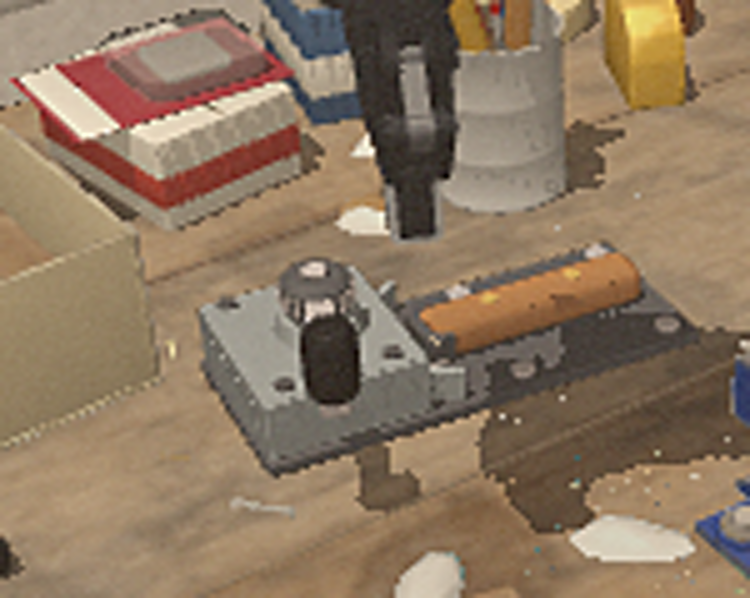

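View pics/c11.png

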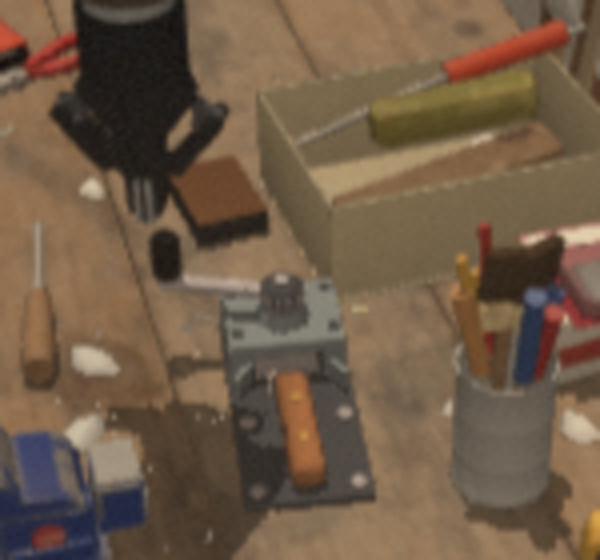

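```bash
python3 - <<'E'
from h import *
s=r.observe()
R=Ro.from_quat(s['ee_rot']).as_matrix()
W={}
for t,uv,z in[('hub',(410,164),.079),('knobtop',(278,167),.111),('knobbot',(276,176),.111),('r1',(404,245),.03),('r2',(411.5,288),.03),('end',(415,314),.022),('pfR',(454,300),.008),('bFR',(445,295),.009),('bBR',(435,227),.009),('bBL',(358,245),.009)]:
  w=world('wrist',None,*uv,z,s);W[t]=w;print(t,w.round(4),(R.T@(w-s['ee_pos'])*1000).round(1))
d=W['knobtop']-W['hub'];print(np.linalg.norm(d[:2]),np.degrees(np.arctan2(d[1],d[0])))
x=np.array([.137,.99,0]);
for t in W: print(t,(x@(W[t]-W['hub'])*1000).round(1))
E
python3 - <<'E'
import cv2
d=cv2.imread('pics/w10.png');cv2.imwrite('pics/c12.png',cv2.resize(d[130:330,240:460],None,fx=3,fy=3,interpolation=2))
E
```

```text
hub [0.5779 0.2212 0.079 ] [39.1 90.1 74. ]
knobtop [0.4988 0.2616 0.111 ] [43.5  1.4 42. ]
knobbot [0.4956 0.2572 0.111 ] [38.2  0.3 42. ]
r1 [0.5663 0.1363 0.03  ] [-42.9 114.4 123.1]
r2 [0.5596 0.0912 0.03  ] [-86.9 126.8 123.1]
end [0.5555 0.0552 0.022 ] [-121.4  137.8  131.1]
pfR [0.599  0.0428 0.008 ] [-114.8  182.6  145.1]
bFR [0.5919 0.0532 0.009 ] [-108.2  171.8  144.1]
bBR [0.6028 0.1296 0.009 ] [-34.1 150.4 144.1]
bBL [0.5303 0.1419 0.009 ] [-52.6  79.2 144.1]
0.08882239924548192 152.94041471372515
hub 0.0
knobtop 29.2
knobbot 24.4
r1 -85.6
r2 -131.2
end -167.4
pfR -173.7
bFR -164.3
bBR -87.2
bBL -84.9
```

View pics/c12.png

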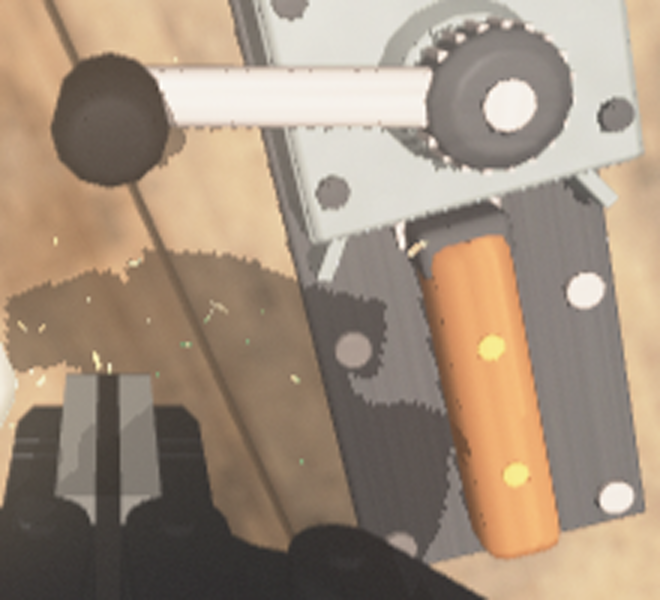

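Request:
servo_tool(steps=[{"fingers":255,"dx":0,"dy":0,"dz":-25,"wx":0,"wy":0,"wz":0},{"fingers":255,"dx":0,"dy":0,"dz":-50,"wx":0,"wy":0,"wz":0},{"fingers":255,"dx":0,"dy":0,"dz":-67,"wx":0,"wy":0,"wz":0},{"fingers":255,"dx":0,"dy":0,"dz":-72,"wx":0,"wy":0,"wz":0},{"fingers":255,"dx":0,"dy":0,"dz":-72,"wx":0,"wy":0,"wz":0},{"fingers":255,"dx":0,"dy":0,"dz":-72,"wx":0,"wy":0,"wz":0},{"fingers":255,"dx":2,"dy":5,"dz":-72,"wx":0,"wy":0,"wz":0},{"fingers":255,"dx":4,"dy":9,"dz":-72,"wx":0,"wy":0,"wz":0},{"fingers":255,"dx":6,"dy":13,"dz":-72,"wx":0,"wy":0,"wz":0},{"fingers":255,"dx":6,"dy":13,"dz":-72,"wx":0,"wy":0,"wz":0}])

```text
t: 12.2
ee_pos: [0.4853, 0.2379, 0.0813]
ee_rot: [0.839, 0.544, 0.001, -0.0]
force: [-0.0, -0.0, 0.2]
finger_gap: 0.0001
```

```bash
python3 - <<'E'
from h import *
s=r.observe();print(s['t'],s['qpos'].round(2),s['ee_pos'],s['ee_rot'],s['force'],s['finger_gap'])
save('wrist','w11')
E
```

```text
12.2 [ 0.03  0.57 -0.68  1.93  0.49  0.8  -1.34] [0.48525062 0.23794042 0.08125406] [ 8.39033685e-01  5.44079098e-01  6.35551245e-04 -8.10674111e-05] [-0.04712491 -0.02061253  0.20840762] 7.653723871352746e-05
```

View pics/w11.png

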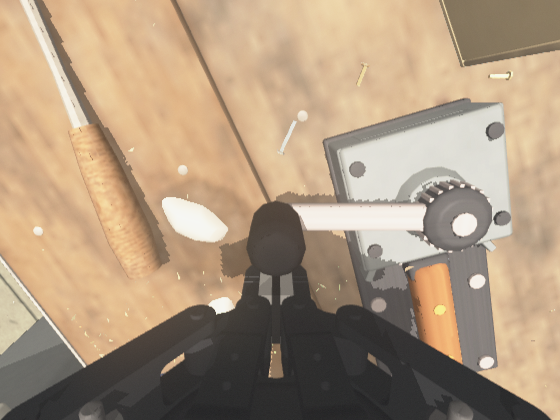

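```bash
python3 - <<'E'
import numpy as np
v=np.array([-92.7,16.4])
for a in np.arange(0.05,1.6,.05):
  c,s=np.cos(a),np.sin(a); print('%.2f'%a,(np.array([c*v[0]+s*v[1],-s*v[0]+c*v[1]])-v).round(1))
E
```

```text
0.05 [0.9 4.6]
0.10 [2.1 9.2]
0.15 [ 3.5 13.7]
0.20 [ 5.1 18.1]
0.25 [ 6.9 22.4]
0.30 [ 9.  26.7]
0.35 [11.2 30.8]
0.40 [13.7 34.8]
0.45 [16.4 38.7]
0.50 [19.2 42.4]
0.55 [22.2 46. ]
0.60 [25.5 49.5]
0.65 [28.8 52.8]
0.70 [32.4 55.9]
0.75 [36.1 58.8]
0.80 [39.9 61.5]
0.85 [43.8 64.1]
0.90 [47.9 66.4]
0.95 [52.1 68.5]
1.00 [56.4 70.5]
1.05 [60.8 72.2]
1.10 [65.3 73.7]
1.15 [69.8 74.9]
1.20 [74.4 75.9]
1.25 [79.  76.7]
1.30 [83.7 77.3]
1.35 [88.4 77.6]
1.40 [93.1 77.7]
1.45 [97.8 77.6]
1.50 [102.5  77.2]
1.55 [107.2  76.6]
```

Request:
servo_tool(steps=[{"fingers":255,"dx":0.9,"dy":4.6,"dz":0,"wx":0,"wy":0,"wz":-0.05},{"fingers":255,"dx":2.1,"dy":9.2,"dz":0,"wx":0,"wy":0,"wz":-0.1},{"fingers":255,"dx":3.5,"dy":13.7,"dz":0,"wx":0,"wy":0,"wz":-0.15},{"fingers":255,"dx":5.1,"dy":18.1,"dz":0,"wx":0,"wy":0,"wz":-0.2},{"fingers":255,"dx":5.1,"dy":18.1,"dz":0,"wx":0,"wy":0,"wz":-0.2}])

```text
t: 12.75
ee_pos: [0.4894, 0.2548, 0.0806]
ee_rot: [0.889, 0.457, -0.001, 0.0]
force: [-1.1, -1.0, 0.4]
finger_gap: 0.0004
```

Request:
servo_tool(steps=[{"fingers":255,"dx":1.8,"dy":4.3,"dz":0,"wx":0,"wy":0,"wz":-0.05},{"fingers":255,"dx":3.9,"dy":8.6,"dz":0,"wx":0,"wy":0,"wz":-0.1},{"fingers":255,"dx":6.1,"dy":12.7,"dz":0,"wx":0,"wy":0,"wz":-0.15},{"fingers":255,"dx":6.1,"dy":12.7,"dz":0,"wx":0,"wy":0,"wz":-0.15}])

```text
t: 13.15
ee_pos: [0.4955, 0.2676, 0.0806]
ee_rot: [0.921, 0.39, -0.0, 0.0]
force: [-1.4, -0.3, -0.0]
finger_gap: 0.0002
```

```bash
python3 - <<'E'
from h import *
s=r.observe();print(s['t'],s['qpos'].round(2),s['ee_pos'],s['ee_rot'],s['force'],s['finger_gap'])
save('wrist','w12')
E
```

```text
13.15 [-0.09  0.58 -0.59  1.88  0.44  0.81 -1.67] [0.49550338 0.26764884 0.08063394] [ 9.20856236e-01  3.89902082e-01 -3.87830839e-04  9.78318894e-05] [-1.36236281 -0.2685127  -0.02753622] 0.0002431059141869512
```

View pics/w12.png

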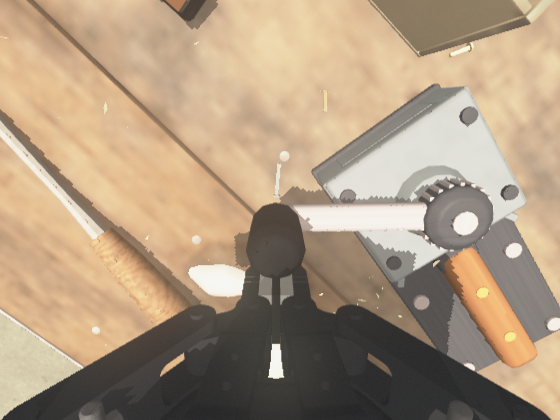

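Request:
servo_tool(steps=[{"fingers":255,"dx":1.2,"dy":2.0,"dz":0,"wx":0,"wy":0,"wz":-0.025},{"fingers":255,"dx":2.5,"dy":4.0,"dz":0,"wx":0,"wy":0,"wz":-0.05},{"fingers":255,"dx":2.5,"dy":4.0,"dz":0,"wx":0,"wy":0,"wz":-0.05}])

```text
t: 13.5
ee_pos: [0.4983, 0.2718, 0.0808]
ee_rot: [0.931, 0.366, -0.0, -0.0]
force: [-3.0, -1.5, 0.8]
finger_gap: -0.0003
```

Request:
servo_tool(steps=[{"fingers":255,"dx":1.3,"dy":2.0,"dz":0,"wx":0,"wy":0,"wz":-0.025},{"fingers":255,"dx":2.7,"dy":3.9,"dz":0,"wx":0,"wy":0,"wz":-0.05},{"fingers":255,"dx":2.7,"dy":3.9,"dz":0,"wx":0,"wy":0,"wz":-0.05}])

```text
t: 13.8
ee_pos: [0.5013, 0.276, 0.0808]
ee_rot: [0.94, 0.342, 0.0, -0.0]
force: [-1.1, -0.4, -0.5]
finger_gap: -0.0001
```

Request:
servo_tool(steps=[{"fingers":255,"dx":1.4,"dy":1.9,"dz":0,"wx":0,"wy":0,"wz":-0.025},{"fingers":255,"dx":2.8,"dy":3.7,"dz":0,"wx":0,"wy":0,"wz":-0.05},{"fingers":255,"dx":2.8,"dy":3.7,"dz":0,"wx":0,"wy":0,"wz":-0.05}])

```text
t: 14.1
ee_pos: [0.5043, 0.2796, 0.0809]
ee_rot: [0.948, 0.319, 0.0, -0.0]
force: [-1.6, -0.4, 0.0]
finger_gap: -0.0004
```

Request:
servo_tool(steps=[{"fingers":255,"dx":1.5,"dy":1.8,"dz":0,"wx":0,"wy":0,"wz":-0.025},{"fingers":255,"dx":3.0,"dy":3.6,"dz":0,"wx":0,"wy":0,"wz":-0.05},{"fingers":255,"dx":3.0,"dy":3.6,"dz":0,"wx":0,"wy":0,"wz":-0.05}])

```text
t: 14.4
ee_pos: [0.5073, 0.2832, 0.0809]
ee_rot: [0.956, 0.295, 0.0, -0.0]
force: [-1.9, -0.8, -1.2]
finger_gap: -0.0002
```

Request:
servo_tool(steps=[{"fingers":255,"dx":1.6,"dy":1.8,"dz":0,"wx":0,"wy":0,"wz":-0.025},{"fingers":255,"dx":3.3,"dy":3.5,"dz":0,"wx":0,"wy":0,"wz":-0.05},{"fingers":255,"dx":3.3,"dy":3.5,"dz":0,"wx":0,"wy":0,"wz":-0.05}])

```text
t: 14.7
ee_pos: [0.5106, 0.2867, 0.0809]
ee_rot: [0.963, 0.271, 0.0, -0.0]
force: [-1.5, -1.1, 0.3]
finger_gap: -0.0003
```

Request:
servo_tool(steps=[{"fingers":255,"dx":1.6,"dy":1.7,"dz":0,"wx":0,"wy":0,"wz":-0.025},{"fingers":255,"dx":3.3,"dy":3.3,"dz":0,"wx":0,"wy":0,"wz":-0.05},{"fingers":255,"dx":3.3,"dy":3.3,"dz":0,"wx":0,"wy":0,"wz":-0.05}])

```text
t: 15.0
ee_pos: [0.5139, 0.2899, 0.0809]
ee_rot: [0.969, 0.247, 0.0, -0.0]
force: [-1.9, 0.5, -0.1]
finger_gap: -0.0002
```

Δ=0.65. Continue.

Request:
servo_tool(steps=[{"fingers":255,"dx":1.8,"dy":1.6,"dz":0,"wx":0,"wy":0,"wz":-0.025},{"fingers":255,"dx":3.6,"dy":3.1,"dz":0,"wx":0,"wy":0,"wz":-0.05},{"fingers":255,"dx":3.6,"dy":3.1,"dz":0,"wx":0,"wy":0,"wz":-0.05}])

```text
t: 15.3
ee_pos: [0.5175, 0.2931, 0.0809]
ee_rot: [0.975, 0.222, 0.0, -0.0]
force: [-1.2, -0.7, -0.7]
finger_gap: 0.0
```

Request:
servo_tool(steps=[{"fingers":255,"dx":1.8,"dy":1.5,"dz":0,"wx":0,"wy":0,"wz":-0.025},{"fingers":255,"dx":3.7,"dy":2.9,"dz":0,"wx":0,"wy":0,"wz":-0.05},{"fingers":255,"dx":3.7,"dy":2.9,"dz":0,"wx":0,"wy":0,"wz":-0.05}])

```text
t: 15.6
ee_pos: [0.5212, 0.296, 0.0809]
ee_rot: [0.98, 0.198, 0.0, -0.0]
force: [-1.1, -0.3, -1.0]
finger_gap: -0.0
```

```bash
python3 - <<'E'
from h import *
s=r.observe();print(s['t'],s['qpos'].round(2),s['ee_pos'],s['ee_rot'],s['force'],s['finger_gap'])
save('wrist','w13')
E
```

```text
15.6 [-0.2   0.61 -0.48  1.79  0.37  0.83 -2.03] [0.52122793 0.29599866 0.08091343] [ 9.80189756e-01  1.98060428e-01  3.13307707e-04 -1.01229612e-04] [-1.06236531 -0.32003349 -0.98281917] -1.736371739925993e-05
```

View pics/w13.png

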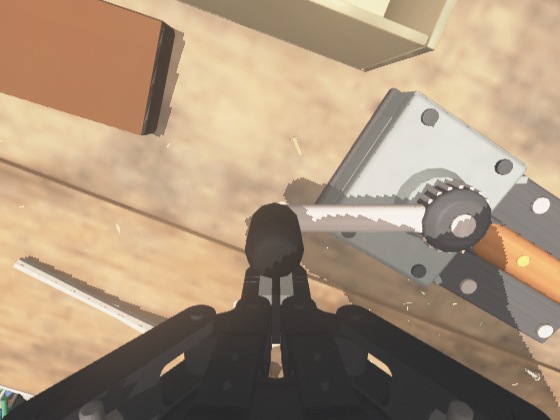

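Request:
servo_tool(steps=[{"fingers":255,"dx":1.9,"dy":1.4,"dz":0,"wx":0,"wy":0,"wz":-0.025},{"fingers":255,"dx":3.8,"dy":2.7,"dz":0,"wx":0,"wy":0,"wz":-0.05},{"fingers":255,"dx":3.8,"dy":2.7,"dz":0,"wx":0,"wy":0,"wz":-0.05}])

```text
t: 15.95
ee_pos: [0.5249, 0.2986, 0.0808]
ee_rot: [0.985, 0.173, 0.0, -0.0]
force: [-2.3, -0.4, 0.3]
finger_gap: 0.0004
```

Request:
servo_tool(steps=[{"fingers":255,"dx":1.9,"dy":1.3,"dz":0,"wx":0,"wy":0,"wz":-0.025},{"fingers":255,"dx":3.9,"dy":2.6,"dz":0,"wx":0,"wy":0,"wz":-0.05},{"fingers":255,"dx":3.9,"dy":2.6,"dz":0,"wx":0,"wy":0,"wz":-0.05}])

```text
t: 16.25
ee_pos: [0.527, 0.3006, 0.0802]
ee_rot: [0.989, 0.149, -0.002, 0.001]
force: [-6.0, -1.5, 0.6]
finger_gap: -0.0002
```

Request:
servo_tool(steps=[{"fingers":255,"dx":2.0,"dy":1.2,"dz":0,"wx":0,"wy":0,"wz":-0.025},{"fingers":255,"dx":4.1,"dy":2.3,"dz":0,"wx":0,"wy":0,"wz":-0.05},{"fingers":255,"dx":4.1,"dy":2.3,"dz":0,"wx":0,"wy":0,"wz":-0.05}])

```text
t: 16.55
ee_pos: [0.53, 0.3027, 0.0799]
ee_rot: [0.992, 0.124, -0.003, 0.001]
force: [-7.8, -1.8, 1.0]
finger_gap: 0.0001
```

Request:
servo_tool(steps=[{"fingers":255,"dx":1.2,"dy":0.7,"dz":0,"wx":0,"wy":0,"wz":-0.015},{"fingers":255,"dx":2.5,"dy":1.3,"dz":0,"wx":0,"wy":0,"wz":-0.03},{"fingers":255,"dx":2.5,"dy":1.3,"dz":0,"wx":0,"wy":0,"wz":-0.03}])

```text
t: 16.85
ee_pos: [0.5318, 0.3039, 0.0798]
ee_rot: [0.994, 0.109, -0.003, 0.001]
force: [-9.6, -1.1, 1.2]
finger_gap: -0.0
```

Request:
servo_tool(steps=[{"fingers":255,"dx":1.2,"dy":0.6,"dz":0,"wx":0,"wy":0,"wz":-0.015},{"fingers":255,"dx":2.5,"dy":1.2,"dz":0,"wx":0,"wy":0,"wz":-0.03},{"fingers":255,"dx":2.5,"dy":1.2,"dz":0,"wx":0,"wy":0,"wz":-0.03}])

```text
t: 17.15
ee_pos: [0.5344, 0.3052, 0.0798]
ee_rot: [0.996, 0.095, -0.003, 0.001]
force: [-8.1, -1.7, 2.5]
finger_gap: -0.0002
```

Request:
servo_tool(steps=[{"fingers":255,"dx":1.3,"dy":0.6,"dz":0,"wx":0,"wy":0,"wz":-0.015},{"fingers":255,"dx":2.6,"dy":1.1,"dz":0,"wx":0,"wy":0,"wz":-0.03},{"fingers":255,"dx":2.6,"dy":1.1,"dz":0,"wx":0,"wy":0,"wz":-0.03}])

```text
t: 17.45
ee_pos: [0.5382, 0.3067, 0.0802]
ee_rot: [0.997, 0.08, -0.002, 0.001]
force: [-6.0, -1.3, 1.9]
finger_gap: -0.0001
```

Request:
servo_tool(steps=[{"fingers":255,"dx":1.3,"dy":0.5,"dz":0,"wx":0,"wy":0,"wz":-0.015},{"fingers":255,"dx":2.6,"dy":1.0,"dz":0,"wx":0,"wy":0,"wz":-0.03},{"fingers":255,"dx":2.6,"dy":1.0,"dz":0,"wx":0,"wy":0,"wz":-0.03}])

```text
t: 17.75
ee_pos: [0.5436, 0.3084, 0.0811]
ee_rot: [0.998, 0.064, 0.001, -0.0]
force: [-0.6, 0.9, -0.1]
finger_gap: -0.0001
```

Request:
servo_tool(steps=[{"fingers":255,"dx":1.5,"dy":0.5,"dz":0,"wx":0,"wy":0,"wz":-0.01},{"fingers":255,"dx":1.5,"dy":0.5,"dz":0,"wx":0,"wy":0,"wz":-0.01},{"fingers":255,"dx":1.5,"dy":0.5,"dz":0,"wx":0,"wy":0,"wz":-0.01}])

```text
t: 18.05
ee_pos: [0.5451, 0.3083, 0.081]
ee_rot: [0.998, 0.06, 0.001, -0.0]
force: [-1.4, -0.4, -0.1]
finger_gap: -0.0
```

```bash
python3 - <<'E'
from h import *
s=r.observe();print(s['t'],s['qpos'].round(2),s['ee_pos'],s['force'])
save('wrist','w14')
E
```

```text
18.05 [-0.26  0.64 -0.41  1.72  0.32  0.85 -2.26] [0.54509891 0.30831465 0.08102128] [-1.38557075 -0.38928406 -0.05796146]
```

View pics/w14.png

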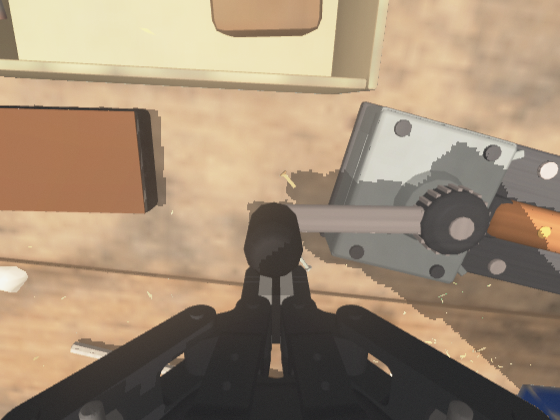

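Request:
servo_tool(steps=[{"fingers":255,"dx":-6,"dy":-1,"dz":0,"wx":0,"wy":0,"wz":0},{"fingers":255,"dx":-18,"dy":-2,"dz":0,"wx":0,"wy":0,"wz":0},{"fingers":255,"dx":-30,"dy":-4,"dz":0,"wx":0,"wy":0,"wz":0},{"fingers":255,"dx":-30,"dy":-4,"dz":30,"wx":0,"wy":0,"wz":0},{"fingers":255,"dx":-30,"dy":-4,"dz":70,"wx":0,"wy":0,"wz":0},{"fingers":255,"dx":-35,"dy":-20,"dz":100,"wx":0,"wy":0,"wz":0.1},{"fingers":255,"dx":-35,"dy":-20,"dz":100,"wx":0,"wy":0,"wz":0.1},{"fingers":255,"dx":-35,"dy":-20,"dz":100,"wx":0,"wy":0,"wz":0.1}])

```text
t: 18.9
ee_pos: [0.509, 0.288, 0.1815]
ee_rot: [0.994, 0.109, 0.001, 0.0]
force: [0.4, -0.2, -1.2]
finger_gap: 0.0002
```

```bash
python3 - <<'E'
from h import *
s=r.observe();print(s['t'],s['ee_pos'],s['force'])
save('wrist','w15');save('scene','s15');save('side','d15')
d=cv2.imread('pics/s15.png');cv2.imwrite('pics/c15.png',cv2.resize(d[180:310,160:310],None,fx=5,fy=4.6,interpolation=2))
E
```

```text
18.9 [0.50895445 0.28802706 0.18145745] [ 0.39692547 -0.21269758 -1.17409806]
```

View pics/w15.png

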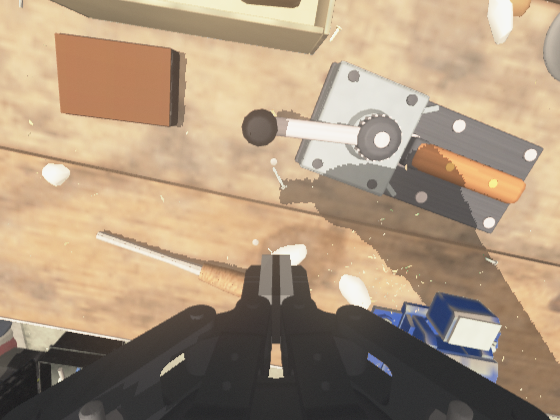

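View pics/c15.png

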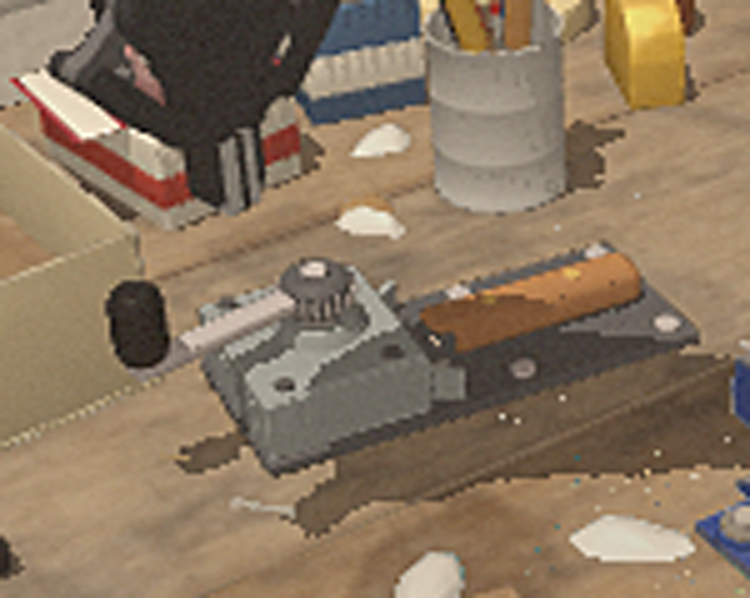

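View pics/d15.png

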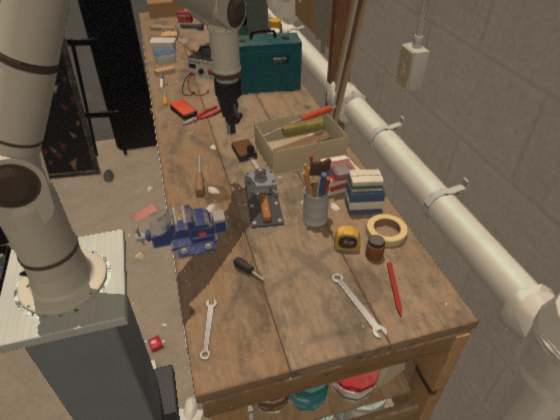

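```bash
python3 - <<'E'
from h import *
s=r.observe()
h=world('wrist',None,381,138,.079,s)
for uv in((259,126),(261,121),(264,119)):
  k=world('wrist',None,*uv,.111,s);d=k-h;print(h.round(4),k.round(4),np.hypot(*d[:2]),np.degrees(np.arctan2(d[1],d[0])))
for t,uv in(('r1',(450,168)),('r2',(493,184))):
  w=world('wrist',None,*uv,.03,s);print(t,w.round(4),(w-h)@np.array([.137,.99,0]))
E
```

```text
[0.5769 0.2243 0.079 ] [0.5686 0.3124 0.111 ] 0.08848167005712775 95.39701072111367
[0.5769 0.2243 0.079 ] [0.5718 0.3118 0.111 ] 0.08762741783219057 93.31100617363145
[0.5769 0.2243 0.079 ] [0.5734 0.3102 0.111 ] 0.08596564420205077 92.3106366820582
r1 [0.563  0.1383 0.03  ] -0.08706004355604717
r2 [0.5575 0.0939 0.03  ] -0.13175061260010199
```

```bash
python3 -c "
from cell import r,job
print(job.close_job()); print(r.observe()['t'])"
```

```text
the job is handed in; nothing more can be done
None
the job is handed in; nothing more can be done
```

I slid the scraper flat into the slot until it stopped on the end wall, let go of it, and turned the lever clockwise to the first click. I handed the job in at about 19 s; no verdict was reported.

- **Scraper:** it stopped against the end wall with about 8 N of push. After I let go, its rivets and handle end were where they should be for fully home, to about 2 mm, and it was within about 1 mm of the slot's middle. They had not moved after clamping.
- **Clutch:** the push stayed mostly between 1 and 2 N while the foot came down. It then rose to about 9.6 N and fell to about 1 N, which is one click. From the arc travelled after the peak I put the slip at 0.21 to 0.24 rad, well short of the second click.
- **After backing off:** in the last picture the knob was at about 92 to 95°, against about 96° when I let go. That is within picture-reading error, so it has not sprung back.
- **Surroundings:** the gripper was clear of everything, and the other things on the bench looked unmoved in the last picture.

I could not measure two things directly: the foot's force on the blade and the slip itself. Both come from the push curve. The three cameras disagreed by about 4 mm on absolute positions, so I relied on the wrist camera for the fine alignment.

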